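# Mount a tube carrier on a platform shaker and load it

### The job

Fit the tube carrier on the shaker: lift it off the tip box and set it flat on the platform with the barrels of its two rivets in the two large holes, then push the centre pin of each rivet down flush so that the carrier is locked. After that, snap the wide capped tube down into both spring clips of the carrier, so that it lies fully home with each clip holding its straight body. Leave the flask and the thin tube where they are.

Things in the scene. Friction and masses are not known exactly. Their poses are not given: they have to be found in the camera images.
- mount (a point): Point on the flat top of the shaker's aluminium platform, half-way between its two large holes; x axis along the line of the holes, z up. Shaker: low white bench machine, fixed, at a varying place and angle; platform 270 x 300 mm, an 8 mm plate with its top 118 mm above the bench and 30 mm free below. Its many small 4 mm threaded holes are not used.
- hole_near (a point): Mouth of one large hole, 15 mm in diameter, through the platform; 78 mm from mount along its -x.
- hole_far (a point): Mouth of the other large hole, 15 mm in diameter; 78 mm from mount along its +x.
- carrier_rib (a point): Loose tube carrier (white plastic, 140 g), lying level across the tip box at first. Point in the middle of its upright rib, the part to grip: 18 mm thick, 96 mm long, from 8 to 38 mm above the carrier's underside; this point is 30 mm above it. x axis along the rib, z up. The rib is free for 56 mm between the two clips, whose lips reach 70 mm above the underside.
- carrier_foot (a point): Middle of the underside of the carrier's base plate (196 x 56 x 8 mm), axes as carrier_rib. At x = -78 and +78 mm is a grey push rivet: collar 28 mm in diameter, its top 13 mm above the underside; barrel 11 mm in diameter with tapered tip, standing 21 mm out below. Mounted, the plate lies on the platform and this point is at mount; either way round is right.
- clip_seat (a point): Where the wide tube's axis lies when fully home in the carrier's clips: 55 mm above carrier_foot, x axis along the tube. Moves with the carrier. The two C-shaped clips, 12 mm wide, at x = -34 and +34 mm, open upward; their mouth is narrower than the tube and springs apart when it is pressed straight down, which takes 5 to 15 N for both together.
- pin_a (a joint): How far the centre pin of the rivet at the carrier's -x end is pushed in, m. 0 to 0.002 at first: up, the barrel passes through the hole. 0.010: fully home, flush (top 1 mm above the collar's rim); two legs are then spread below the platform and the barrel cannot go in or come out. Slides stiffly at 6 to 10 N and stays where left.
- pin_b (a joint): The same for the rivet at the carrier's +x end.
- pin_a_top (a point): Centre of the top of the round pin head (18 mm in diameter) at the carrier's -x end. Fully up it is 24 mm above the carrier's underside (11 mm above its collar), fully home 14 mm.
- pin_b_top (a point): Centre of the top of the pin head at the carrier's +x end, likewise.
- tube_mid (a point): Wide tube (white plastic, 70 g, loose), lying level in the tube rest. Point on its axis in the middle of its straight body, 30 mm in diameter, 52 mm long to each side; x axis toward the cap (35 mm in diameter, 15 mm long). Round bottom ends 64 mm from this point. Here 35 mm above the bench; the middle 60 mm of the tube is free between the saddles.
- thin_tube_mid (a point): Thin tube, 17 mm in diameter, as long, in the rest's other saddle pair, 76 mm beside the wide tube; middle of its body, 26 mm above the bench. Leave it alone. Which tube lies on which side varies.
- tip_box: Closed tip box, 122 x 86 mm, 52 mm high, fixed; origin in the middle of its underside. The carrier lies on it at first, its rivet barrels hanging down beyond the short sides.
- tube_rest: Black tube rest, 92 x 136 mm, fixed; origin in the middle of its underside. Floor 8 mm thick; V-shaped saddles at y = -38 and +38 mm, 31 mm high, the tubes lie along its x. Tip box and tube rest may change places.
- flask_center (a point): Conical glass flask with a foil cap, 64 mm in diameter and 113 mm high (top 233 mm above the bench), in a wire clamp on the other half of the platform, its axis 140 mm from the line of the large holes; point half-way up. Leave it alone.
Not all that is in view belongs to the job. What is shaped like the part that bears carrier_rib but pink is not meant.

How it is judged:
By the outcome, as a careful person would: the job done as asked, in the order asked, and still so for the second after the job is handed in, with the robot touching nothing.
It also fails if it takes over 66 s, if anything falls off the work surface, if the arm or the gripper's body presses on something with over 40 N, if the wrist force passes 120 N, or if a joint passes its speed limit or range.

### The arm

A 6-joint arm with a two-finger parallel gripper is mounted at the origin on the work surface. World frame = base frame: x ahead of the robot, y to its left, z up, the work surface at z = 0. Lengths are in m, angles in degrees, forces in N, time in s.
With the tool pointing down it reaches from about 0.35 to 0.875 m from the base axis. Payload 4.2 kg.
Tool frame: the origin (TCP) lies at the centre of the arm's flange, where the gripper is bolted on; the fingertips stand 182 mm ahead of it and the grasp point (between the pads) lies 164 mm ahead of it (r.nose_length is the distance from the TCP to the fingertips, in m); z points along the fingers, y is the line along which they close (so a half turn about z gives the same grasp; the last joint's range is limited). The gripper opens to 87 mm and grips with 3 to 60 N. Pads are 19 mm wide; open, the fingers measure 117 mm over their backs; the gripper's body (75 mm by 190 mm) begins 51 mm behind the grasp point.
Start: joints at [-60.012, 22.042, 0.453, 0, -68.411, -14.817], TCP at [0.164, -0.603, 0.405] pointing down, gripper open.
Joint ranges: [-179.83, 179.83], [-69.29, 118.12], [-61.27, 80.66], [-181.25, 117.63], [-171.15, -9.14], [-177.46, 177.46]. Speed limits (degrees/s): [159.86, 159.86, 180, 180, 180, 180].

### API

Orientations are given as a 3x3 rotation matrix whose columns are the frame's x, y, z axes.
In Python, from station import r, vision gives the robot as it stands. The module is installed in compiled form; this text tells all that it offers.
- The arm moves only by the shell command python3 -m creep 'ROWS'. ROWS is JSON, a list of rows, each a list of 7 numbers: the opening, from -1 (shut) to 1 (fully open), then the shift along the tool's x, y, z in mm, then the turn, a rotation vector about the tool's x, y, z in degrees. A call has 1 to 8 rows; each row is the pose to reach, as a shift and turn from the pose commanded when the call began, along the tool's axes at that moment; what a row does not reach only later rows make up. A row lasts 1/12 s, in which the tool goes at most 41.7 mm and 7.16 degrees, less where a joint would pass 70% of its speed; a pose out of reach is approached as far as the arm can. A call with a gripper value outside its range is refused whole. The fingers move at their own pace and stop on an object; the grip force is fixed at half the most. Time passes only in rows, so rows that repeat a pose let the fingers close. It gives the time, the measured TCP pose, the force, the opening and the grip force at its end, in the units of the state.
- r.sense(): the state, without advancing time (a new reading comes with each control period).
- vision.capture(name): name is "scene" or "top" or "wrist"; returns (picture, depth): 480x640x3 uint8, red, green, blue; 480x640 float32, m along the optical axis (not along the pixel's ray), 0 where there is no reading.
- vision.camera_model(name): a dict with "vertical_fov" (degrees; the focal length in pixels is half the picture's height over the tangent of half this angle, whatever the lens; pixels are square), "cx", "cy" (the principal point, pixels), "extrinsics" (4x4, takes a point from camera to world coordinates); the wrist camera has in their place "mount" (4x4, takes a point from camera to tool coordinates, whose origin is the TCP and whose axes are the flange's). Camera axes: x right, y down, z forward; pixel columns grow to the right and rows downward; lengths in m; the calibration is good to about 2 mm. A picture is of the moment at which its call begins: read the wrist's pose just before it. camera_model takes no time and is no camera call.
- r.finish_job(): hands the job in; it is judged then, once.
Trained networks look in the newest picture that a camera, given by its name, has taken for a name from the list of things; names that differ only in an ending like _2 or _b are one class to them, and where a whole thing is asked for, a point or a joint stands for the part that bears it (a point fixed in the world has none). Each returns a list of dicts, best first, with "conf" (0 to 1); they miss things now and then, are a little off and sometimes report something else, mostly with a low value. They report only what shows in the picture. A call takes as long as a camera call. They do not tell look-alikes from the thing itself.
- vision.find_in(camera, thing): "uv" ([column, row] in pixels, amid what is visible of it).
- vision.cut_out(camera, thing): "region" (480x640 bool, what is visible of it) and "uv" ([column, row] in pixels, amid what is visible of it).
The state is a dict: "time_s": time; "joints": joint angles; "joint_velocities": joint speeds; "effort": joint torques, N m; "tcp_pos": TCP position; "ee_rot": TCP orientation; "wrist_force": force on the tool from outside, world axes, zero at the start; "moment": the same for the moment, N m; "gripper_width": opening from 0.0 (shut) to 1.0 (fully open); "gripper_force": force on a finger pad.
Only numpy, scipy, OpenCV 4.12 (cv2) and the standard library are available. Lean on these libraries where they do the work, as an engineer would, in place of code of your own. Each camera call takes 0.05 s, during which the arm holds its last target. There are 200 camera calls.

## Working session

There is one attempt and no reset: what is moved stays moved. The work goes in short steps, Python scripts to look and compute and a shell command to move; the robot and the scene stay as the last step left them, time stands still between calls to the robot, and variables do not carry over. Pictures are saved under pics/ and viewed, at most 10 in all, crops included, and the job is handed in when it is done.

```bash
mkdir -p pics; cat > h.py <<'E'
import numpy as np, cv2
from station import r, vision
def cam(name):
    m=vision.camera_model(name); f=240/np.tan(np.radians(m["vertical_fov"]/2))
    if "extrinsics" in m: T=np.array(m["extrinsics"])
    else:
        s=r.sense(); W=np.eye(4); W[:3,:3]=s["ee_rot"]; W[:3,3]=s["tcp_pos"]; T=W@np.array(m["mount"])
    return f,m["cx"],m["cy"],T
def cap(name):
    c=cam(name); im,d=vision.capture(name); return im,d,c
def pts(d,c,mask=None):
    f,cx,cy,T=c; v,u=np.nonzero((d>0)&(mask if mask is not None else True)); z=d[v,u]
    P=np.c_[(u-cx)/f*z,(v-cy)/f*z,z]; return P@T[:3,:3].T+T[:3,3],u,v
def px(c,P):
    f,cx,cy,T=c; q=(np.atleast_2d(P)-T[:3,3])@T[:3,:3]; return np.c_[cx+f*q[:,0]/q[:,2],cy+f*q[:,1]/q[:,2]]
def ray(c,uv,z):
    f,cx,cy,T=c; d=T[:3,:3]@np.array([(uv[0]-cx)/f,(uv[1]-cy)/f,1]); return T[:3,3]+d*(z-T[2,3])/d[2]
def save(n,im): cv2.imwrite("pics/"+n+".png",cv2.cvtColor(im,cv2.COLOR_RGB2BGR))
E
python3 - <<'E'
from h import *
np.set_printoptions(precision=3,suppress=True)
s=r.sense(); print(s)
im={}
for n in("scene","top"):
    im[n],d,c=cap(n); print(n,c[3])
    P,u,v=pts(d,c)
    for t in("carrier_rib","tube_mid","thin_tube_mid","flask_center","tip_box","tube_rest","pin_a","hole_near"):
        try:
            for o in vision.cut_out(n,t)[:3]:
                m=o["region"];Q,_,_=pts(d,c,m); print(n,t,round(o["conf"],2),np.round(o["uv"]),m.sum(),np.median(Q,0) if len(Q) else None)
        except Exception as e: print(t,e)
    save(n,im[n])
print(r.sense()["time_s"])
E
```

```text
{'time_s': 0.0, 'joints': array([-60.012,  22.092,   0.378,  -0.028, -68.409, -14.814]), 'joint_velocities': array([-0.051,  0.112,  0.099, -0.003,  0.005, -0.034]), 'effort': array([  0.001, -39.067,  18.74 ,   4.22 ,   0.011,  -0.   ]), 'tcp_pos': array([ 0.164, -0.603,  0.404]), 'ee_rot': array([[-0.965, -0.262, -0.001],
       [-0.262,  0.965,  0.002],
       [ 0.   ,  0.002, -1.   ]]), 'wrist_force': array([ 0.212,  0.011, -1.137]), 'moment': array([ 0.027, -0.019,  0.028]), 'gripper_force': 0.0, 'gripper_width': 0.9997841917513317}
scene [[-0.744  0.513 -0.429  0.999]
 [ 0.668  0.572 -0.475  0.47 ]
 [ 0.002 -0.64  -0.768  1.113]
 [ 0.     0.     0.     1.   ]]
scene carrier_rib 0.84 [298. 169.] 1154 [ 0.269 -0.421  0.031]
scene carrier_rib 0.68 [253. 218.] 1355 [ 0.5   -0.327  0.062]
scene carrier_rib 0.62 [342. 240.] 1348 [ 0.35  -0.135  0.031]
scene tube_mid 0.81 [274. 280.] 694 [ 0.559 -0.152  0.045]
scene thin_tube_mid 0.58 [299. 301.] 289 [ 0.561 -0.078  0.032]
scene flask_center 0.93 [422. 388.] 1134 [0.568 0.286 0.165]
scene tip_box 0.94 [260. 234.] 784 [ 0.504 -0.297  0
[... 242 characters left out ...]
.144  0.032]
top carrier_rib 0.74 [185. 222.] 17444 [0.496 0.193 0.119]
top carrier_rib 0.69 [467. 335.] 2253 [ 0.26  -0.424  0.032]
top tube_mid 0.87 [345. 203.] 752 [ 0.551 -0.159  0.048]
top tube_mid 0.63 [328. 209.] 1437 [ 0.542 -0.116  0.009]
top thin_tube_mid 0.88 [314. 205.] 443 [ 0.55  -0.083  0.033]
top flask_center 0.7 [143. 191.] 783 [0.547 0.267 0.17 ]
top tip_box 0.7 [412. 234.] 564 [ 0.49  -0.302  0.052]
top tube_rest 0.82 [329. 209.] 1361 [ 0.541 -0.117  0.009]
top pin_a 0.64 [317. 318.] 43 [ 0.283 -0.093  0.046]
top pin_a 0.61 [450. 364.] 37 [ 0.19  -0.392  0.045]
top pin_a 0.59 [418. 265.] 29 [ 0.411 -0.32   0.076]
top hole_near 0.84 [189. 222.] 17494 [0.497 0.193 0.119]
0.9
```

View pics/top.png

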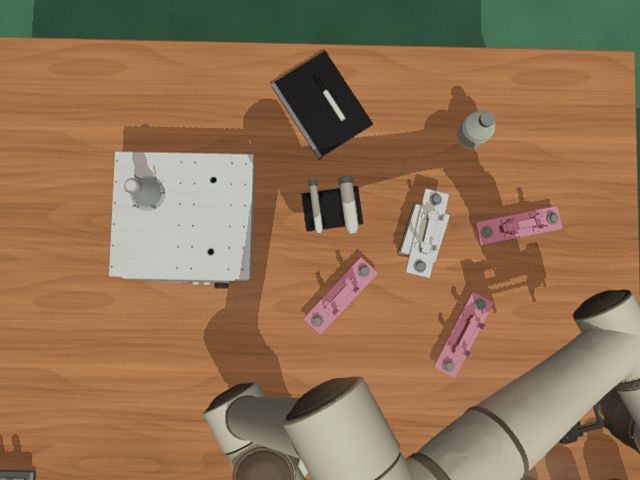

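View pics/scene.png

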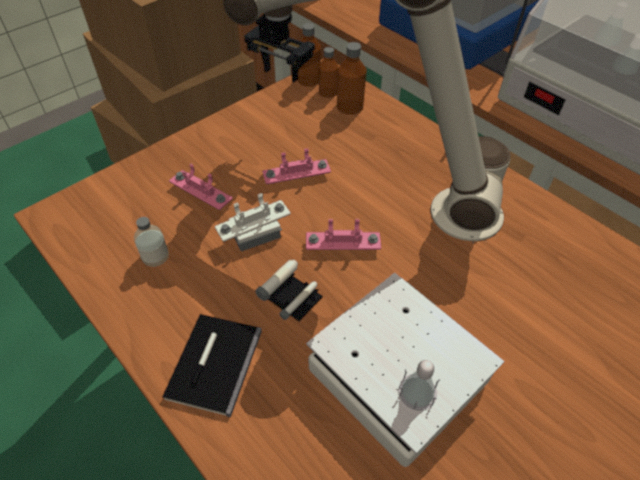

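The white carrier is at about (428,233) in the top view, with its rivets at (436,199) and (420,266); the pink ones are decoys. The holes are at (213,180) and (211,252). The wide tube is at (348,203) with its cap toward the top, and the thin tube is at (316,205).

```bash
cat >> h.py <<'E'
def blob(im,uv,rad=12,dark=True):
    g=cv2.cvtColor(im,cv2.COLOR_RGB2GRAY).astype(float); u,v=map(int,np.round(uv)); w=g[v-rad:v+rad+1,u-rad:u+rad+1]
    w=w if dark else 255-w
    t=(np.percentile(w,70)+w.min())/2; m=(w<t).astype(np.uint8); n,l,st,ce=cv2.connectedComponentsWithStats(m)
    k=min(range(1,n),key=lambda k:np.hypot(*(ce[k]-rad))-st[k,4]*.02); return ce[k]+[u-rad,v-rad],st[k,4]
def rel(s,P,xdir=None):
    "grasp target P (point between pads, world) -> tool shift mm; xdir: world direction wanted for the tool x -> yaw turn about tool z deg"
    R=np.array(s["ee_rot"]); o=np.array([0,0,.164]); D=np.array(P)+[0,0,.164]-s["tcp_pos"]
    t=R.T@D*1000
    if xdir is None: return t
    a=R.T@np.append(xdir,0); yaw=np.degrees(np.arctan2(a[1],a[0])); yaw=(yaw+90)%180-90
    return t,yaw
E
python3 - <<'E'
from h import *
np.set_printoptions(precision=4,suppress=True)
im=cv2.cvtColor(cv2.imread("pics/top.png"),cv2.COLOR_BGR2RGB); c=cam("top")
H=[ray(c,blob(im,u)[0],.118) for u in((213,180),(211,252))]
Pn=[ray(c,blob(im,u,8)[0],.075) for u in((436,199),(420,266))]
print(blob(im,(213,180)),blob(im,(436,199),8))
for n,(a,b) in(("hole",H),("pin",Pn)):
    d=b-a; print(n,a,b,"mid",(a+b)/2,"len",np.linalg.norm(d),"ang",np.degrees(np.arctan2(d[1],d[0])))
a=ray(c,(346,183),.035);b=ray(c,(350,229),.035);print("tube",(a+b)/2,np.degrees(np.arctan2(*(b-a)[1::-1])))
s=r.sense(); m=(Pn[0]+Pn[1])/2; d=(Pn[0]-Pn[1])[:2]
print(rel(s,[m[0],m[1],.25],d/np.linalg.norm(d)), np.array(vision.camera_model("wrist")["mount"]),vision.camera_model("wrist")["vertical_fov"])
E
```

```text
(array([212.8462, 179.4231]), np.int32(26)) (array([434.8269, 198.6538]), np.int32(104))
hole [0.5872 0.139  0.118 ] [0.431  0.1384 0.118 ] mid [0.5091 0.1387 0.118 ] len 0.15624135262311048 ang -179.79685323279907
pin [ 0.5625 -0.3513  0.075 ] [ 0.4124 -0.3179  0.075 ] mid [ 0.4874 -0.3346  0.075 ] len 0.15380121035715502 ang 167.4404643077324
tube [ 0.5471 -0.1589  0.035 ] -173.99960931031814
(array([-382.8576,  174.4667,   -9.2392]), np.float64(27.731123663324354)) [[ 0.0009 -0.9655 -0.2605  0.0711]
 [ 1.      0.0008  0.0005  0.0005]
 [-0.0003 -0.2605  0.9655  0.0207]
 [ 0.      0.      0.      1.    ]] 62.53696391470122
```

```bash
python3 -m creep '[[1,-383,174,-10,0,0,27.7],[1,-383,174,-10,0,0,27.7],[1,-383,174,-10,0,0,27.7],[1,-383,174,-10,0,0,27.7],[1,-383,174,-10,0,0,27.7],[1,-383,174,-10,0,0,27.7],[1,-383,174,-10,0,0,27.7],[1,-383,174,-10,0,0,27.7]]'
python3 -c "
from h import *
s=r.sense();print(rel(s,[.4874,-.3346,.25],np.array([-.976,.217])))"
```

```text
time_s: 1.57
tcp_pos: [0.4127, -0.3966, 0.4128]
ee_rot: [[-0.976, 0.217, 0.001], [0.217, 0.976, -0.0], [-0.001, -0.0, -1.0]]
wrist_force: [1.1, -0.5, -0.0]
gripper_width: 1.001
gripper_force: 0.0
(array([-59.44404646,  76.73331701,  -1.16698162]), np.float64(0.008570068136151576))
```

```bash
python3 -m creep '[[1,-40,52,0,0,0,0],[1,-59,77,0,0,0,0],[1,-59,77,0,0,0,0],[1,-59,77,0,0,0,0],[1,-59,77,0,0,0,0]]'
python3 - <<'E'
from h import *
np.set_printoptions(precision=4,suppress=True)
im,d,c=cap("wrist"); print(r.sense()["tcp_pos"],r.sense()["joint_velocities"]); save("w1",im); np.save("w1d.npy",d)
import pickle; pickle.dump(c,open("w1c.pkl","wb"))
for t in("pin_a_top","carrier_rib"):
    for o in vision.cut_out("wrist",t)[:3]:
        print(t,o["conf"],o["uv"],o["region"].sum(), ray(c,o["uv"],.075))
E
```

```text
time_s: 1.98
tcp_pos: [0.4862, -0.3354, 0.4122]
ee_rot: [[-0.977, 0.215, -0.001], [0.215, 0.977, 0.0], [0.001, 0.0, -1.0]]
wrist_force: [-0.7, -0.7, 0.1]
gripper_width: 0.997
gripper_force: 0.0
[ 0.4855 -0.336   0.4123] [-1.4825 -0.3738 -0.3093 -0.032   0.1062 -0.201 ]
pin_a_top 0.93 [321.0, 132.6] 392 [ 0.4145 -0.3208  0.075 ]
pin_a_top 0.74 [128.8, 65.7] 458 [ 0.3373 -0.4496  0.075 ]
pin_a_top 0.52 [171.7, 260.2] 308 [ 0.4885 -0.4657  0.075 ]
carrier_rib 0.86 [478.5, 50.7] 8431 [ 0.3827 -0.1954  0.075 ]
carrier_rib 0.85 [152.2, 266.8] 5868 [ 0.4906 -0.4836  0.075 ]
carrier_rib 0.83 [322.7, 209.0] 13588 [ 0.4732 -0.3324  0.075 ]
```

View pics/w1.png

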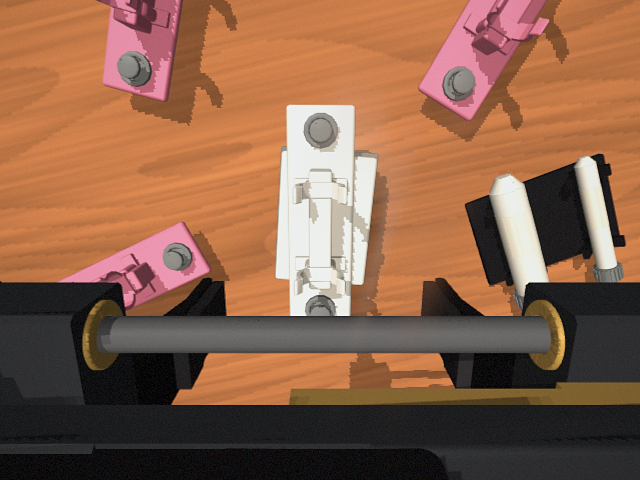

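The carrier sits at column 320 and is lined up with the gripper: pins at (320,131) and (320,307), rib at (320,220). The wide tube is at (520,235). I'll measure the carrier from depth.

```bash
python3 - <<'E'
from h import *
import pickle
np.set_printoptions(precision=4,suppress=True)
d=np.load("w1d.npy");c=pickle.load(open("w1c.pkl","rb"))
P,u,v=pts(d,c); s=r.sense()
def sel(a): return P[a&(u>280)&(u<360)&(v<316)]
for z0,z1,n in((.084,.093,"ribtop"),(.055,.064,"plate"),(.1,.13,"clips"),(.072,.08,"pins")):
    Q=sel((P[:,2]>z0)&(P[:,2]<z1)); 
    R=np.array(s["ee_rot"]); L=((Q-s["tcp_pos"])@R)*1000
    (_,_),(w,h),a=cv2.minAreaRect(L[:,:2].astype(np.float32))
    k=cv2.fitLine(L[:,:2].astype(np.float32),cv2.DIST_L2,0,.01,.01).ravel(); 
    print(n,len(Q),"zmed",np.median(Q[:,2]),"L range",L.min(0)[:2],L.max(0)[:2],"rect",cv2.minAreaRect(L[:,:2].astype(np.float32)),"ang",np.degrees(np.arctan2(k[1],k[0])))
# pins, 
print(s["tcp_pos"],rel(s,[.4874,-.3346,.082]))
E
```

```text
ribtop 2698 zmed 0.08955415576716078 L range [-51.2451 -10.8678] [43.8654 10.8998] rect ((-3.6715545654296875, -0.21275806427001953), (21.769357681274414, 95.03836822509766), 89.54315948486328) ang -0.11204671
plate 8438 zmed 0.059360406305019625 L range [-91.0136 -28.256 ] [93.5864 27.8731] rect ((1.2857513427734375, -0.18604660034179688), (184.60562133789062, 56.11724090576172), 0.007018548436462879) ang 0.0917513
clips 728 zmed 0.11831895511602253 L range [-44.4269 -19.0012] [35.8956 18.6295] rect ((-4.2665557861328125, -0.19742965698242188), (80.31072235107422, 37.630279541015625), 0.022329825907945633) ang -0.73822004
pins 618 zmed 0.07383296499784187 L range [-82.4267 -13.0713] [82.1428 12.2775] rect ((-0.05216217041015625, 0.33695220947265625), (164.40298461914062, 25.3292293548584), 1.1862725019454956) ang -0.006856656
[ 0.4848 -0.3367  0.4125] [ -2.0828   2.6416 166.4701]
```

```bash
python3 -c "
from h import *
s=r.sense();print(rel(s,[.509,.139,.292],np.array([-1,0])))"
```

```text
(array([ 80.37116342, 469.50508526, -43.53799171]), np.float64(-12.6197786772115))
```

```bash
python3 -m creep '[[1,80,469,-43,0,0,-12.6],[1,80,469,-43,0,0,-12.6],[1,80,469,-43,0,0,-12.6],[1,80,469,-43,0,0,-12.6],[1,80,469,-43,0,0,-12.6],[1,80,469,-43,0,0,-12.6],[1,80,469,-43,0,0,-12.6],[1,80,469,-43,0,0,-12.6]]'
python3 -c "
from h import *
s=r.sense();print(rel(s,[.509,.139,.292],np.array([-1,0])))"
```

```text
time_s: 2.8
tcp_pos: [0.5015, -0.0038, 0.4431]
ee_rot: [[-1.0, 0.001, 0.001], [0.001, 1.0, 0.0], [-0.001, 0.0, -1.0]]
wrist_force: [1.9, 0.0, -0.2]
gripper_width: 1.002
gripper_force: 0.0
(array([ -7.40120349, 142.85721085, -12.86818868]), np.float64(-0.06173182557307655))
```

```bash
python3 -m creep '[[1,-37,136,-12,0,0,0],[1,-37,136,-12,0,0,0],[1,-37,136,-12,0,0,0],[1,-37,136,-12,0,0,0],[1,-37,136,-12,0,0,0],[1,-37,136,-12,0,0,0],[1,-37,136,-12,0,0,0]]'
python3 - <<'E'
from h import *
import pickle
im,d,c=cap("wrist"); s=r.sense(); print(s["tcp_pos"],s["joint_velocities"]); save("w2",im); np.save("w2d.npy",d)
pickle.dump(c,open("w2c.pkl","wb"))
print(px(c,[[.587,.139,.118],[.431,.139,.118]]))
E
```

```text
time_s: 3.38
tcp_pos: [0.5389, 0.1302, 0.4543]
ee_rot: [[-1.0, 0.0, -0.001], [0.0, 1.0, -0.0], [0.001, -0.0, -1.0]]
wrist_force: [0.7, -0.0, -0.1]
gripper_width: 1.001
gripper_force: 0.0
[0.53888979 0.13003007 0.45439807] [-0.09659404 -0.29523497  0.09484001 -0.03545326  0.02057987  0.01938641]
[[333.04898917 280.46466758]
 [334.46937048  84.19535143]]
```

View pics/w2.png

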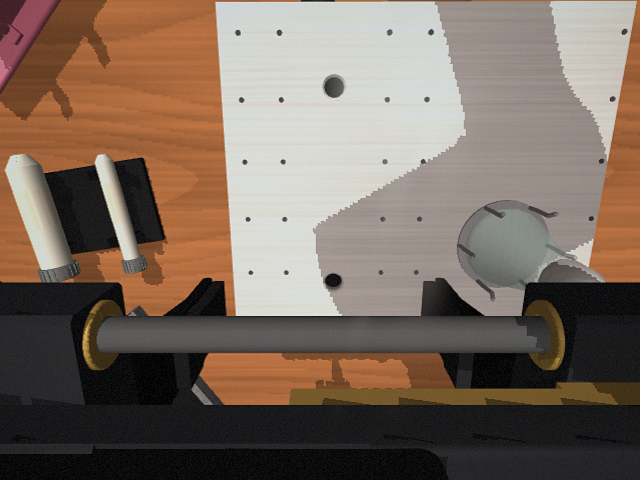

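Holes are at about (334,87) and (333,281), agreeing with the prediction. I'll fit the rims, and measure the wide tube, at (40,215), from depth.

```bash
python3 - <<'E'
from h import *
import pickle
np.set_printoptions(precision=4,suppress=True)
im=cv2.imread("pics/w2.png"); c=pickle.load(open("w2c.pkl","rb")); d=np.load("w2d.npy")
g=cv2.cvtColor(im,cv2.COLOR_BGR2GRAY)
H=[]
for (u,v) in((334,87),(333,281)):
    w=g[v-16:v+17,u-16:u+17]; bg=np.median(np.r_[w[0],w[-1]]); bg=min(bg,np.median(w[-1]),np.median(w[0]))
    m=(w<bg*.85).astype(np.uint8); n,l,st,ce=cv2.connectedComponentsWithStats(m); k=l[16,16]
    x,y,ww,hh,a=st[k]; cc=np.array([u-16+x+(ww-1)/2,v-16+y+(hh-1)/2]); print("hole",cc,ww,hh,ray(c,cc,.118)); H.append(ray(c,cc,.118))
a,b=H; D=a-b; print("mid",(a+b)/2,"len",np.linalg.norm(D),"ang",np.degrees(np.arctan2(-D[1],-D[0])))
P,u,v=pts(d,c); q=(u>240)&(u<310)&(v<280); print("plate z",np.median(P[q,2]))
for f,z in(("w1",0),("w2",0)):
    dd=np.load(f+"d.npy"); cc=pickle.load(open(f+"c.pkl","rb")); P,u,v=pts(dd,cc)
    q=(P[:,2]>.036)&(P[:,2]<.056)&(abs(P[:,0]-.547)<.09)&(abs(P[:,1]+.159)<.035); Q=P[q]
    t=Q[Q[:,2]>.046]; k=cv2.fitLine(t[:,:2].astype(np.float32),cv2.DIST_L2,0,.001,.001).ravel(); e=k[:2]*np.sign(k[0])
    s=(Q[:,:2]-k[2:])@e; print(f,len(Q),"line pt",k[2:],"ang",np.degrees(np.arctan2(e[1],e[0])),"ends",k[2:]+e*s.min(),k[2:]+e*s.max(),s.max()-s.min(),"ztop",np.percentile(Q[:,2],98))
E
```

```text
hole [333.   85.5] 23 24 [0.4319 0.1379 0.118 ]
hole [332.5 281.5] 20 18 [0.5879 0.1385 0.118 ]
mid [0.5099 0.1382 0.118 ] len 0.15602510320617657 ang 0.23179718037552555
plate z 0.11739359108299102
w1 3804 line pt [ 0.5395 -0.1627] ang 9.356544 ends [ 0.4858 -0.1715] [ 0.6133 -0.1505] 0.12915242101013186 ztop 0.050492664734501744
w2 4053 line pt [ 0.5546 -0.1573] ang 9.363596 ends [ 0.4861 -0.1686] [ 0.615  -0.1473] 0.13063610950420212 ztop 0.05181648161455642
```

```bash
python3 -c "
from h import *
s=r.sense();print(rel(s,[.4884,-.3375,.2],np.array([-.9766,.2150])))"
```

```text
(array([  50.03691354, -467.54294175,   90.5831107 ]), np.float64(12.365915352128525))
```

```bash
python3 -m creep '[[1,50,-467,90,0,0,12.4],[1,50,-467,90,0,0,12.4],[1,50,-467,90,0,0,12.4],[1,50,-467,90,0,0,12.4],[1,50,-467,90,0,0,12.4],[1,50,-467,90,0,0,12.4],[1,50,-467,90,0,0,12.4],[1,50,-467,90,0,0,12.4]]'
python3 -c "
from h import *
s=r.sense();print(rel(s,[.4884,-.3375,.2],np.array([-.9766,.2150])))"
```

```text
time_s: 4.1
tcp_pos: [0.5028, -0.197, 0.3919]
ee_rot: [[-0.977, 0.215, 0.001], [0.215, 0.977, -0.0], [-0.001, -0.0, -1.0]]
wrist_force: [1.3, 0.3, 0.5]
gripper_width: 0.999
gripper_force: 0.0
(array([ -16.19670128, -140.3263278 ,   27.90922516]), np.float64(-0.028610217624645884))
```

```bash
python3 -m creep '[[1,-15,-132,27,0,0,0],[1,-15,-132,27,0,0,0],[1,-15,-132,27,0,0,0],[1,-15,-132,27,0,0,0],[1,-15,-132,27,0,0,0],[1,-15,-132,27,0,0,0],[1,-15,-132,27,0,0,0]]'
python3 -c "
from h import *
s=r.sense();print(rel(s,[.4884,-.3375,.083],np.array([-.9766,.2150])))"
```

```text
time_s: 4.68
tcp_pos: [0.4907, -0.3257, 0.3652]
ee_rot: [[-0.977, 0.214, 0.001], [0.214, 0.977, -0.0], [-0.001, 0.0, -1.0]]
wrist_force: [0.4, -0.5, 0.2]
gripper_width: 1.0
gripper_force: 0.0
(array([ -0.22617018, -12.05178816, 118.19350698]), np.float64(0.06511793362406593))
```

```bash
python3 -m creep '[[1,0,-12,35,0,0,0],[1,0,-12,76,0,0,0],[1,0,-12,112,0,0,0],[1,0,-12,118,0,0,0],[1,0,-12,118,0,0,0],[-1,0,-12,118,0,0,0],[-1,0,-12,118,0,0,0],[-1,0,-12,118,0,0,0]]'
python3 -m creep '[[-1,0,0,0,0,0,0],[-1,0,0,0,0,0,0],[-1,0,0,0,0,0,0],[-1,0,0,0,0,0,0]]'
```

```text
time_s: 5.35
tcp_pos: [0.4896, -0.3376, 0.2495]
ee_rot: [[-0.977, 0.213, 0.005], [0.213, 0.977, -0.002], [-0.005, -0.001, -1.0]]
wrist_force: [-0.4, 0.7, 0.2]
gripper_width: 0.853
gripper_force: 0.0
time_s: 5.68
tcp_pos: [0.4886, -0.3377, 0.2471]
ee_rot: [[-0.977, 0.214, 0.001], [0.214, 0.977, -0.0], [-0.001, -0.0, -1.0]]
wrist_force: [-0.4, -0.3, 0.3]
gripper_width: 0.556
gripper_force: 0.0
```

```bash
python3 -m creep '[[-1,0,0,0,0,0,0],[-1,0,0,0,0,0,0],[-1,0,0,0,0,0,0],[-1,0,0,0,0,0,0],[-1,0,0,0,0,0,0],[-1,0,0,0,0,0,0],[-1,0,0,0,0,0,0],[-1,0,0,0,0,0,0]]'
```

```text
time_s: 6.35
tcp_pos: [0.4886, -0.3377, 0.2466]
ee_rot: [[-0.977, 0.214, -0.0], [0.214, 0.977, -0.0], [0.0, -0.0, -1.0]]
wrist_force: [0.3, -0.3, -0.6]
gripper_width: 0.204
gripper_force: 30.0
```

```bash
python3 -m creep '[[-1,0,0,-20,0,0,0],[-1,0,0,-60,0,0,0],[-1,0,0,-100,0,0,0],[-1,0,0,-140,0,0,0],[-1,0,0,-160,0,0,0],[-1,0,0,-160,0,0,0],[-1,0,0,-160,0,0,0],[-1,0,0,-160,0,0,0]]'
python3 - <<'E'
from h import *
import pickle
np.set_printoptions(precision=4,suppress=True)
im,d,c=cap("wrist"); s=r.sense(); save("w3",im); np.save("w3d.npy",d)
pickle.dump(c,open("w3c.pkl","wb"))
for o in vision.cut_out("wrist","pin_a_top")[:2]:
    print(o["conf"],o["uv"],o["region"].sum())
    for z in (.024,):
        w=ray(c,o["uv"],s["tcp_pos"][2]-.1946+z); print(((w-s["tcp_pos"])@np.array(s["ee_rot"]))*1000)
print(s["tcp_pos"],rel(s,[.5099,.1382,.29],np.array([-1,-.004])))
E
```

```text
time_s: 7.02
tcp_pos: [0.488, -0.3372, 0.4045]
ee_rot: [[-0.977, 0.214, -0.003], [0.214, 0.977, 0.003], [0.004, 0.002, -1.0]]
wrist_force: [-0.1, 0.2, -2.7]
gripper_width: 0.204
gripper_force: 30.0
0.8 [323.8, 120.5] 1950
[ 76.2434   0.775  170.9797]
0.61 [128.1, 63.5] 430
[ 95.3936 -68.1646 170.9583]
[ 0.4881 -0.3373  0.404 ] (array([ 80.6968, 469.2602, -48.78  ]), np.float64(-12.583656925412129))
```

View pics/w3.png

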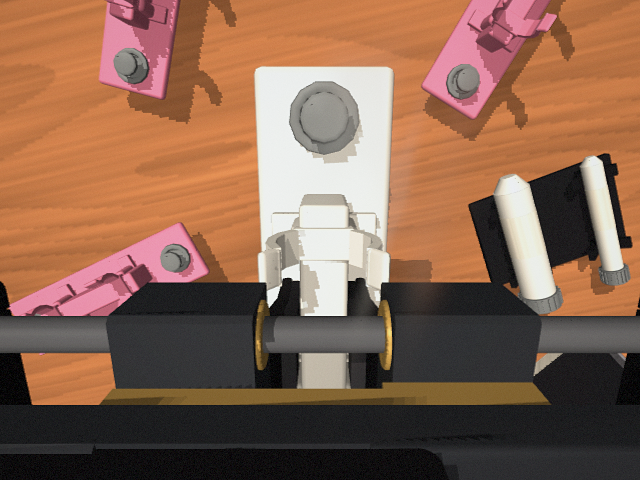

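The carrier hangs level in the gripper. Its near rivet collar is at (324,118), with the pin head inside it. I'll work out its offset in the tool frame.

```bash
python3 - <<'E'
from h import *
import pickle
np.set_printoptions(precision=2,suppress=True)
d=np.load("w3d.npy");c=pickle.load(open("w3c.pkl","rb")); s=r.sense()
P,u,v=pts(d,c); L=((P-s["tcp_pos"])@np.array(s["ee_rot"]))*1000
q=(u>240)&(u<410)&(v>50)&(v<190); 
a=L[q&(abs(L[:,2]-187)<4)]; print("plate",np.percentile(a,[.5,99.5],axis=0), "z vs x",np.polyfit(a[:,0],a[:,2],1),np.polyfit(a[:,1],a[:,2],1))
for x in(60,70,80,90):
    b=a[abs(a[:,0]-x)<3]; print(x,b[:,1].min(),b[:,1].max())
for z0,z1 in((168,175),(178,183.2)):
    a=L[q&(L[:,2]>z0)&(L[:,2]<z1)&(L[:,0]>58)]; print(len(a),np.percentile(a,[1,50,99],axis=0),cv2.minEnclosingCircle(a[:,:2].astype(np.float32)))
E
```

```text
plate [[ 49.33 -26.69 183.14]
 [ 97.6   28.54 189.82]] z vs x [  0.01 186.46] [ -0.  186.9]
60 -26.94236529522097 29.04662516595778
70 -26.99047165720805 28.884846181884146
80 -26.890683354202658 28.988761613829332
90 -27.084944313602175 28.717805995498033
1850 [[ 69.52  -7.2  171.24]
 [ 77.77   0.96 172.84]
 [ 85.84   9.09 174.45]] ((77.71220397949219, 0.8880841732025146), 8.923842430114746)
1955 [[ 64.75 -12.02 180.38]
 [ 78.09   0.97 181.98]
 [ 90.58  13.89 183.15]] ((77.70295715332031, 0.9041732549667358), 13.840112686157227)
```

```bash
python3 -m creep '[[-1,81,469,-12,0,0,-12.6],[-1,81,469,-12,0,0,-12.6],[-1,81,469,-12,0,0,-12.6],[-1,81,469,-12,0,0,-12.6],[-1,81,469,-12,0,0,-12.6],[-1,81,469,-12,0,0,-12.6],[-1,81,469,-12,0,0,-12.6],[-1,81,469,-12,0,0,-12.6]]'
python3 -c "
from h import *
s=r.sense();print(rel(s,[.5096,.1373,.22],np.array([-1,-.004])))"
```

```text
time_s: 7.78
tcp_pos: [0.5028, -0.0028, 0.4136]
ee_rot: [[-1.0, -0.005, -0.003], [-0.005, 1.0, -0.001], [0.003, -0.001, -1.0]]
wrist_force: [1.3, 0.2, -1.6]
gripper_width: 0.207
gripper_force: 30.0
(array([ -7.57817785, 140.09154015,  29.52678699]), np.float64(0.03975635852621906))
```

```bash
python3 -m creep '[[-1,-7,138,29,0,0,0],[-1,-7,138,29,0,0,0],[-1,-7,138,29,0,0,0],[-1,-7,138,29,0,0,0],[-1,-7,138,29,0,0,0],[-1,-7,138,29,0,0,0],[-1,-7,138,29,0,0,0]]'
python3 -c "
from h import *
s=r.sense();print(rel(s,[.5096,.1373,.1489],np.array([-1,-.004])))"
```

```text
time_s: 8.37
tcp_pos: [0.5096, 0.1328, 0.3851]
ee_rot: [[-1.0, -0.005, -0.002], [-0.005, 1.0, -0.001], [0.002, -0.001, -1.0]]
wrist_force: [-0.0, -0.3, -3.1]
gripper_width: 0.204
gripper_force: 30.0
(array([-0.20167421,  4.58002002, 72.22896985]), np.float64(0.030095602971016433))
```

```bash
python3 -m creep '[[-1,0,4.5,15,0,0,0],[-1,0,4.5,45,0,0,0],[-1,0,4.5,45,0,0,0],[-1,0,4.5,45,0,0,0],[-1,0,4.5,45,0,0,0]]'
python3 - <<'E'
from h import *
np.set_printoptions(precision=2,suppress=True)
s=r.sense();print(rel(s,[.5096,.1373,.1489],np.array([-1,-.004])),s["wrist_force"]);im,d,c=cap("wrist");save("w4",im[:400,150:500])
P,u,v=pts(d,c); L=((P-s["tcp_pos"])@np.array(s["ee_rot"]))*1000
q=(u>240)&(u<410)&(v>50)&(v<190)
for z0,z1 in((168,175),(178,183.2)):
    a=L[q&(L[:,2]>z0)&(L[:,2]<z1)&(L[:,0]>58)]; print(len(a),cv2.minEnclosingCircle(a[:,:2].astype(np.float32)))
E
```

```text
time_s: 8.78
tcp_pos: [0.5102, 0.1371, 0.3423]
ee_rot: [[-1.0, -0.004, 0.002], [-0.004, 1.0, -0.0], [-0.002, -0.0, -1.0]]
wrist_force: [0.3, 0.3, -1.1]
gripper_width: 0.208
gripper_force: 30.0
(array([ 0.67,  0.24, 29.4 ]), np.float64(-0.0011690985757866201)) [ 0.28  0.33 -1.08]
1825 ((77.55789947509766, 0.7509346604347229), 8.92136001586914)
1784 ((77.47359466552734, 0.669949471950531), 13.77296257019043)
```

View pics/w4.png

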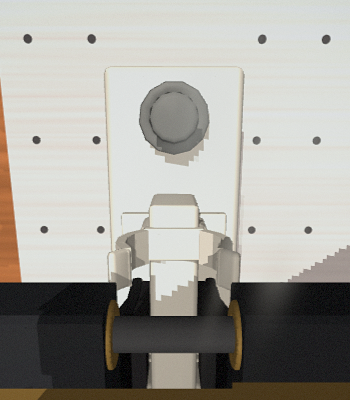

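The carrier hangs level over the platform, squared to the threaded-hole rows, with the collar at crop (174,118). Next I lower it slowly.

```bash
python3 -m creep '[[-1,0.4,0.2,4,0,0,0],[-1,0.4,0.2,8,0,0,0],[-1,0.4,0.2,12,0,0,0],[-1,0.4,0.2,15,0,0,0],[-1,0.4,0.2,15,0,0,0]]'
python3 -c "
from h import *
s=r.sense();print(rel(s,[.5096,.1373,.1489],np.array([-1,-.004])),s['wrist_force'],s['moment'])"
```

```text
time_s: 9.25
tcp_pos: [0.509, 0.1379, 0.3253]
ee_rot: [[-1.0, -0.005, -0.002], [-0.005, 1.0, -0.001], [0.002, -0.001, -1.0]]
wrist_force: [-0.4, 0.2, -1.8]
gripper_width: 0.205
gripper_force: 30.0
(array([-0.62363971, -0.57424067, 12.36319876]), np.float64(0.036038114883851335)) [-0.3693207   0.21412098 -1.75591986] [-0.02261835  0.0240154  -0.01447222]
```

```bash
python3 -m creep '[[-1,0,0,3,0,0,0],[-1,0,0,6,0,0,0],[-1,0,0,9,0,0,0],[-1,0,0,11,0,0,0],[-1,0,0,12,0,0,0],[-1,0,0,12,0,0,0]]'
python3 -c "
from h import *
s=r.sense();print(rel(s,[.5096,.1373,.1489],np.array([-1,-.004])),s['wrist_force'],s['moment'])"
```

```text
time_s: 9.75
tcp_pos: [0.5092, 0.138, 0.3137]
ee_rot: [[-1.0, -0.005, -0.001], [-0.005, 1.0, -0.0], [0.001, -0.0, -1.0]]
wrist_force: [0.1, -0.3, -1.2]
gripper_width: 0.204
gripper_force: 30.0
(array([-0.38658618, -0.66241341,  0.83168589]), np.float64(0.04223231475718592)) [ 0.05876326 -0.33597142 -1.21087965] [-0.0419741  -0.05536105  0.03899551]
```

Not yet touching, so I lower a little further until it makes contact.

```bash
python3 -m creep '[[-1,0,0,0.7,0,0,0],[-1,0,0,1.4,0,0,0],[-1,0,0,1.4,0,0,0]]'
python3 -c "
from h import *
s=r.sense();print(rel(s,[.5096,.1373,.1489],np.array([-1,-.004])),s['wrist_force'],s['moment'])"
```

```text
time_s: 10.0
tcp_pos: [0.5092, 0.138, 0.3127]
ee_rot: [[-1.0, -0.005, -0.0], [-0.005, 1.0, 0.0], [0.0, 0.0, -1.0]]
wrist_force: [0.4, 0.8, -2.5]
gripper_width: 0.204
gripper_force: 30.0
(array([-0.35145281, -0.67061437, -0.23443335]), np.float64(0.039293657877678356)) [ 0.41697571  0.80023742 -2.49790035] [-0.01138207 -0.01334253  0.00249507]
```

```bash
python3 -m creep '[[-0.1,0,0,0,0,0,0],[-0.1,0,0,0,0,0,0],[-0.1,0,0,0,0,0,0],[-0.1,0,0,0,0,0,0],[-0.1,0,0,0,0,0,0],[-0.1,0,0,-40,0,0,0],[-0.1,0,0,-75,0,0,0],[-1,0,0,-75,0,0,0]]'
python3 -m creep '[[-1,39,0,0,0,0,0],[-1,78,0,0,0,0,0],[-1,78,0,0,0,0,0],[-1,78,0,0,0,0,0],[-1,78,0,0,0,0,0],[-1,78,0,0,0,0,0],[-1,78,0,0,0,0,0]]'
python3 - <<'E'
from h import *
np.set_printoptions(precision=4,suppress=True)
im,d,c=cap("wrist");save("w5",im)
for o in vision.find_in("wrist","pin_a_top")[:2]: print(o["conf"],o["uv"],ray(c,o["uv"],.142))
im,d,c=cap("top"); P,u,v=pts(d,c); s=r.sense()
for x in(.4319,.5879):
    print(np.sort(P[(np.hypot(P[:,0]-x,P[:,1]-.138)<.02)][:,2])[::-1][:12])
print(s["tcp_pos"],s["gripper_width"])
E
```

```text
time_s: 10.67
tcp_pos: [0.511, 0.1386, 0.3952]
ee_rot: [[-1.0, -0.007, 0.014], [-0.006, 1.0, 0.005], [-0.014, 0.005, -1.0]]
wrist_force: [0.9, 0.5, 0.8]
gripper_width: 0.42
gripper_force: 0.0
time_s: 11.25
tcp_pos: [0.4322, 0.1379, 0.3877]
ee_rot: [[-1.0, -0.004, 0.0], [-0.004, 1.0, 0.0], [-0.0, 0.0, -1.0]]
wrist_force: [-0.2, -0.0, -0.7]
gripper_width: 0.014
gripper_force: 0.0
0.91 [13.0, 24.0] [ 0.307  -0.0214  0.142 ]
0.6 [323.0, 256.8] [0.4313 0.1383 0.142 ]
[0.58   0.5786 0.5783 0.5783 0.5782 0.578  0.578  0.5778 0.5778 0.5777
 0.5776 0.5776]
[0.1467 0.1467 0.1463 0.1462 0.146  0.1457 0.1457 0.1456 0.145  0.1449
 0.1445 0.1444]
[0.4319 0.1377 0.3874] 0.004235967731252859
```

View pics/w5.png

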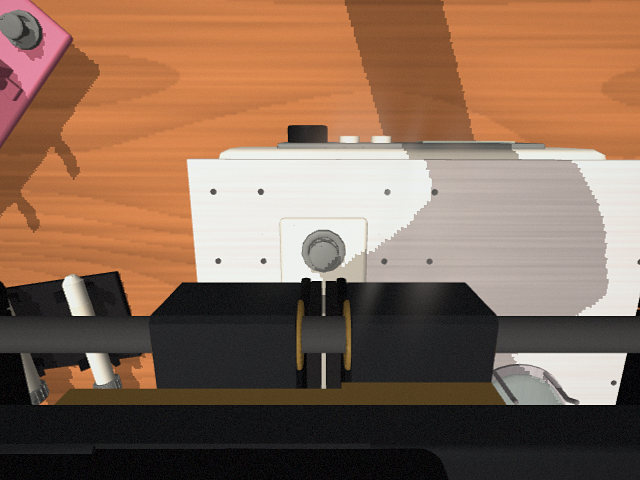

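The carrier lies on the platform, and the near pin at (323,250) is almost straight under the closed fingers. I'll push it.

```bash
python3 -m creep '[[-1,0.5,0,30,0,0,0],[-1,0.5,0,55,0,0,0],[-1,0.5,0,60,0,0,0],[-1,0.5,0,63,0,0,0],[-1,0.5,0,66,0,0,0],[-1,0.5,0,69,0,0,0],[-1,0.5,0,71,0,0,0],[-1,0.5,0,73,0,0,0]]'
python3 -m creep '[[-1,0,0,1,0,0,0],[-1,0,0,1.5,0,0,0],[-1,0,0,1.5,0,0,0]]'
```

```text
time_s: 12.07
tcp_pos: [0.4312, 0.1377, 0.317]
ee_rot: [[-1.0, -0.006, 0.002], [-0.006, 1.0, 0.0], [-0.002, 0.0, -1.0]]
wrist_force: [-3.2, -0.6, 8.2]
gripper_width: 0.007
gripper_force: 4.2
time_s: 12.32
tcp_pos: [0.4311, 0.1377, 0.3155]
ee_rot: [[-1.0, -0.005, 0.002], [-0.005, 1.0, 0.0], [-0.002, 0.0, -1.0]]
wrist_force: [-3.0, -1.9, 7.7]
gripper_width: 0.003
gripper_force: 3.3
```

```bash
python3 -m creep '[[-1,0,0,1,0,0,0],[-1,0,0,2,0,0,0],[-1,0,0,2,0,0,0]]'; python3 -m creep '[[-1,0,0,1,0,0,0],[-1,0,0,2,0,0,0],[-1,0,0,2,0,0,0]]'
```

```text
time_s: 12.57
tcp_pos: [0.4311, 0.1377, 0.3145]
ee_rot: [[-1.0, -0.006, 0.002], [-0.006, 1.0, 0.0], [-0.002, 0.0, -1.0]]
wrist_force: [-5.7, -1.4, 14.0]
gripper_width: 0.005
gripper_force: 6.8
time_s: 12.82
tcp_pos: [0.4311, 0.1378, 0.3143]
ee_rot: [[-1.0, -0.007, 0.003], [-0.007, 1.0, -0.0], [-0.003, -0.0, -1.0]]
wrist_force: [-11.0, -1.8, 25.8]
gripper_width: 0.006
gripper_force: 13.1
```

```bash
python3 -m creep '[[-1,0,0,-40,0,0,0],[-1,0,0,-80,0,0,0],[-1,-40,0,-80,0,0,0],[-1,-80,0,-80,0,0,0],[-1,-120,0,-80,0,0,0],[-1,-156,0,-80,0,0,0],[-1,-156,0,-80,0,0,0],[-1,-156,0,-80,0,0,0]]'
python3 - <<'E'
from h import *
np.set_printoptions(precision=4,suppress=True)
s=r.sense(); print(rel(s,[.5876,.1383,.160],np.array([-1,-.004])))
im,d,c=cap("top"); P,u,v=pts(d,c)
print(np.sort(P[(np.hypot(P[:,0]-.4315,P[:,1]-.138)<.007)][:,2]))
E
```

```text
time_s: 13.48
tcp_pos: [0.5883, 0.1382, 0.389]
ee_rot: [[-1.0, -0.003, 0.0], [-0.003, 1.0, 0.0], [-0.0, 0.0, -1.0]]
wrist_force: [-0.2, -0.4, -1.4]
gripper_width: 0.006
gripper_force: 0.0
(array([ 0.742 ,  0.0997, 65.0248]), np.float64(-0.051704407075689574))
[0.1286 0.13   0.1305 0.1305 0.1308 0.1308 0.1308 0.1313 0.1316 0.1317
 0.1321 0.1322 0.1326 0.1326 0.1327 0.1328 0.1329 0.1332 0.1332 0.1333
 0.1337 0.1337 0.134  0.1341 0.1343 0.1344 0.1344 0.1347 0.1348 0.1348
 0.1355 0.1357 0.1358 0.137 ]
```

```bash
python3 -m creep '[[-1,0.5,0,35,0,0,0],[-1,0.5,0,58,0,0,0],[-1,0.5,0,63,0,0,0],[-1,0.5,0,66,0,0,0],[-1,0.5,0,69,0,0,0],[-1,0.5,0,72,0,0,0],[-1,0.5,0,75,0,0,0],[-1,0.5,0,76.5,0,0,0]]'
python3 -m creep '[[-1,0,0,1,0,0,0],[-1,0,0,2,0,0,0],[-1,0,0,2,0,0,0]]'
python3 -m creep '[[-1,0,0,1,0,0,0],[-1,0,0,1.5,0,0,0],[-1,0,0,1.5,0,0,0]]'
```

```text
time_s: 14.2
tcp_pos: [0.5856, 0.1383, 0.3162]
ee_rot: [[-1.0, -0.006, 0.001], [-0.006, 1.0, -0.0], [-0.001, -0.0, -1.0]]
wrist_force: [-5.0, 0.0, 8.1]
gripper_width: 0.005
gripper_force: 4.1
time_s: 14.45
tcp_pos: [0.5856, 0.1383, 0.3146]
ee_rot: [[-1.0, -0.006, 0.002], [-0.006, 1.0, 0.0], [-0.002, 0.0, -1.0]]
wrist_force: [-5.5, -1.4, 8.1]
gripper_width: 0.007
gripper_force: 4.2
time_s: 14.7
tcp_pos: [0.5855, 0.1384, 0.3146]
ee_rot: [[-1.0, -0.006, 0.003], [-0.006, 1.0, -0.0], [-0.003, -0.0, -1.0]]
wrist_force: [-8.2, -0.7, 14.4]
gripper_width: 0.004
gripper_force: 7.0
```

```bash
python3 -m creep '[[-1,0,0,1,0,0,0],[-1,0,0,2,0,0,0],[-1,0,0,2,0,0,0]]'
python3 -m creep '[[-1,0,0,-40,0,0,0],[-1,0,0,-80,0,0,0],[1,0,0,-100,0,0,0],[1,0,0,-100,0,0,0]]'
python3 - <<'E'
from h import *
np.set_printoptions(precision=4,suppress=True)
e=np.array([.9867,.1627]); s=r.sense(); print(rel(s,[.5490,-.1597,.25],-e))
E
```

```text
time_s: 14.95
tcp_pos: [0.5854, 0.1384, 0.3144]
ee_rot: [[-1.0, -0.007, 0.003], [-0.007, 1.0, -0.0], [-0.003, -0.0, -1.0]]
wrist_force: [-10.5, -1.9, 22.1]
gripper_width: 0.01
gripper_force: 10.9
time_s: 15.28
tcp_pos: [0.5868, 0.1386, 0.4164]
ee_rot: [[-1.0, -0.006, 0.016], [-0.006, 1.0, 0.006], [-0.016, 0.005, -1.0]]
wrist_force: [0.9, 0.3, 1.3]
gripper_width: 0.086
gripper_force: 0.0
(array([  39.7563, -298.0834,    0.1842]), np.float64(-8.999645347150079))
```

```bash
python3 -m creep '[[0.4,40,-298,0,0,0,-9],[0.4,40,-298,0,0,0,-9],[0.4,40,-298,0,0,0,-9],[0.4,40,-298,0,0,0,-9],[0.4,40,-298,0,0,0,-9],[0.4,40,-298,0,0,0,-9],[0.4,40,-298,0,0,0,-9],[0.4,40,-298,0,0,0,-9]]'
python3 -m creep '[[0.4,0,0,0,0,0,0],[0.4,0,0,0,0,0,0],[0.4,0,0,0,0,0,0]]'
python3 - <<'E'
from h import *
np.set_printoptions(precision=4,suppress=True)
im,d,c=cap("wrist"); s=r.sense(); save("w6",im); P,u,v=pts(d,c)
q=(P[:,2]>.03)&(P[:,2]<.056)&(abs(P[:,0]-.547)<.09)&(abs(P[:,1]+.159)<.035); Q=P[q]
t=Q[Q[:,2]>.047]; k=cv2.fitLine(t[:,:2].astype(np.float32),cv2.DIST_L2,0,.001,.001).ravel(); e=k[:2]*np.sign(k[0]); n=np.array([-e[1],e[0]])
a=(Q[:,:2]-k[2:])@e; b=(Q[:,:2]-k[2:])@n
m=abs(a)<25; off=(np.percentile(b[m],1)+np.percentile(b[m],99))/2
bot=k[2:]+e*a.min(); mid=bot+e*.064+n*off
print(len(Q),"ang",np.degrees(np.arctan2(e[1],e[0])),"bottom",bot,"len",np.ptp(a),"width",np.percentile(b[m],[1,99]),"mid",mid)
print(s["tcp_pos"],rel(s,[*mid,.036],-e))
E
```

```text
time_s: 15.95
tcp_pos: [0.5463, -0.1641, 0.4085]
ee_rot: [[-0.988, -0.157, 0.002], [-0.157, 0.988, -0.001], [-0.002, -0.001, -1.0]]
wrist_force: [0.2, 0.8, 0.7]
gripper_width: 0.656
gripper_force: 0.0
time_s: 16.2
tcp_pos: [0.5477, -0.159, 0.4078]
ee_rot: [[-0.987, -0.162, 0.001], [-0.162, 0.987, 0.0], [-0.001, -0.0, -1.0]]
wrist_force: [-1.0, -0.4, -0.6]
gripper_width: 0.697
gripper_force: 0.0
4865 ang 8.946161 bottom [ 0.4858 -0.1702] len 0.13088329568725315 width [-0.0163  0.0163] mid [ 0.5491 -0.1603]
[ 0.5478 -0.1587  0.4076] (array([ -0.7498,  -1.7597, 207.6113]), np.float64(0.4178402846907403))
```

View pics/w6.png

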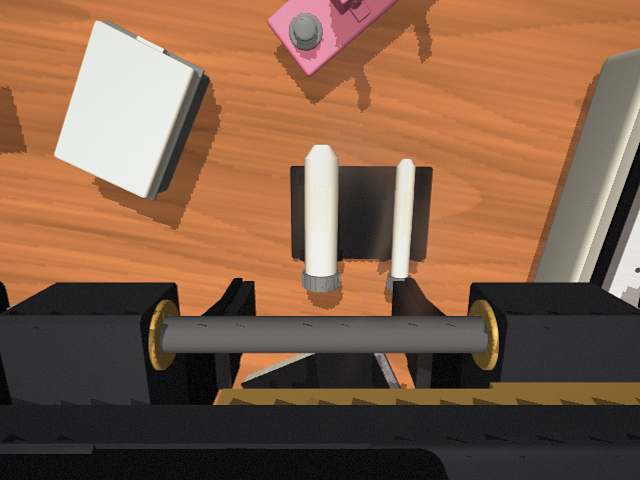

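The wide tube lies at (321,215), lined up with the gripper; the thin tube, at (404,220), is outside the fingers. I descend and grip.

```bash
python3 -m creep '[[0.4,-1,-2,40,0,0,0],[0.4,-1,-2,80,0,0,0],[0.4,-1,-2,120,0,0,0],[0.4,-1,-2,160,0,0,0],[0.4,-1,-2,190,0,0,0],[0.4,-1,-2,206,0,0,0],[0.4,-1,-2,206,0,0,0],[-1,-1,-2,206,0,0,0]]'
python3 -m creep '[[-1,0,0,0,0,0,0],[-1,0,0,0,0,0,0],[-1,0,0,0,0,0,0],[-1,0,0,0,0,0,0],[-1,0,0,0,0,0,0],[-1,0,0,0,0,0,0],[-1,0,0,0,0,0,0]]'
```

```text
time_s: 16.92
tcp_pos: [0.5496, -0.1605, 0.2008]
ee_rot: [[-0.987, -0.164, -0.001], [-0.164, 0.987, -0.0], [0.001, -0.0, -1.0]]
wrist_force: [0.4, -0.6, 1.1]
gripper_width: 0.675
gripper_force: 0.0
time_s: 17.5
tcp_pos: [0.5492, -0.1613, 0.2022]
ee_rot: [[-0.987, -0.161, 0.001], [-0.161, 0.987, 0.0], [-0.001, 0.0, -1.0]]
wrist_force: [-0.8, 4.2, 5.6]
gripper_width: 0.336
gripper_force: 30.0
```

```bash
python3 -m creep '[[-1,0,0,-20,0,0,0],[-1,0,0,-60,0,0,0],[-1,0,0,-100,0,0,0],[-1,0,0,-140,0,0,0],[-1,0,0,-180,0,0,0],[-1,0,0,-215,0,0,0],[-1,0,0,-215,0,0,0]]'
python3 - <<'E'
from h import *
s=r.sense(); print(s["gripper_force"],rel(s,[.5095,.138,.25],np.array([-1,-.0045])))
E
```

```text
time_s: 18.08
tcp_pos: [0.5499, -0.1624, 0.425]
ee_rot: [[-0.987, -0.162, 0.016], [-0.162, 0.987, -0.004], [-0.015, -0.006, -1.0]]
wrist_force: [1.0, -0.6, 0.2]
gripper_width: 0.338
gripper_force: 30.0
29.997539520263672 (array([ -8.65494167, 303.02057021,   9.26294465]), np.float64(9.073570457298288))
```

```bash
python3 -m creep '[[-1,-9,303,0,0,0,9.05],[-1,-9,303,0,0,0,9.05],[-1,-9,303,0,0,0,9.05],[-1,-9,303,0,0,0,9.05],[-1,-9,303,0,0,0,9.05],[-1,-9,303,0,0,0,9.05],[-1,-9,303,0,0,0,9.05],[-1,-9,303,0,0,0,9.05]]'
python3 -m creep '[[-1,0,0,10,0,0,0],[-1,0,0,10,0,0,0],[-1,0,0,10,0,0,0],[-1,0,0,10,0,0,0]]'
python3 - <<'E'
from h import *
np.set_printoptions(precision=4,suppress=True)
s=r.sense(); print(s["gripper_force"],rel(s,[.5095,.138,.25],np.array([-1,-.0045])))
im,d,c=cap("wrist"); save("w7",im); P,u,v=pts(d,c); L=((P-s["tcp_pos"])@np.array(s["ee_rot"]))*1000
q=(L[:,2]<172)&(L[:,2]>140)&(abs(L[:,1])<30)&(L[:,0]>25)&(v<283); a=L[q]
print("tube end x",a[:,0].max())
for x in range(25,65,8):
    b=a[abs(a[:,0]-x)<2]; print(x,len(b),b[:,1].min() if len(b) else 0,b[:,1].max() if len(b) else 0,b[:,2].min() if len(b) else 0)
E
```

```text
time_s: 18.75
tcp_pos: [0.5083, 0.1424, 0.4157]
ee_rot: [[-1.0, -0.007, 0.0], [-0.007, 1.0, 0.001], [-0.0, 0.001, -1.0]]
wrist_force: [-0.1, -0.2, -0.6]
gripper_width: 0.334
gripper_force: 30.0
time_s: 19.08
tcp_pos: [0.5092, 0.1376, 0.4058]
ee_rot: [[-1.0, -0.002, -0.001], [-0.002, 1.0, -0.001], [0.001, -0.001, -1.0]]
wrist_force: [0.3, 0.5, -0.3]
gripper_width: 0.335
gripper_force: 30.0
29.99673217535019 (array([-0.2825,  0.3605, -8.1864]), np.float64(-0.12733510129777414))
tube end x 64.24299029339211
25 402 -14.037592280078108 15.276849701803 150.68828955058976
33 824 -13.962175199138134 15.080893724808943 151.05676299847437
41 873 -13.677452206567324 15.386903405773602 151.10903505854688
49 924 -14.029687350018255 15.536099968052925 150.721749213424
57 793 -11.745509621762674 13.089201508634117 154.1887486548972
```

View pics/w7.png

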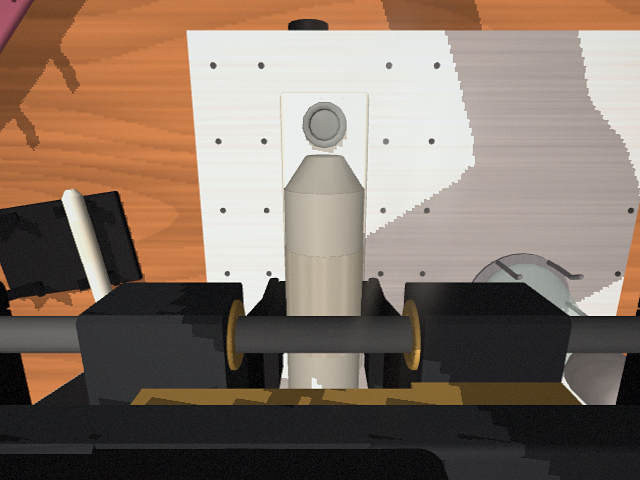

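The tube is held level and central over the clips: bottom end at (323,160), and the near pin, at (325,124), is flush. I'll press it down.

```bash
python3 -m creep '[[-1,0,0.3,25,0,0,0],[-1,0,0.3,40,0,0,0],[-1,0,0.3,46,0,0,0],[-1,0,0.3,50,0,0,0],[-1,0,0.3,54,0,0,0],[-1,0,0.3,58,0,0,0],[-1,0,0.3,61,0,0,0],[-1,0,0.3,64,0,0,0]]'
python3 -m creep '[[-1,0,0,1.5,0,0,0],[-1,0,0,3,0,0,0],[-1,0,0,3,0,0,0]]'
```

```text
time_s: 19.8
tcp_pos: [0.5108, 0.1385, 0.3475]
ee_rot: [[-1.0, -0.005, 0.009], [-0.005, 1.0, 0.0], [-0.009, -0.0, -1.0]]
wrist_force: [-0.2, -4.3, 11.3]
gripper_width: 0.336
gripper_force: 30.0
time_s: 20.05
tcp_pos: [0.5096, 0.1387, 0.3405]
ee_rot: [[-1.0, -0.003, 0.003], [-0.003, 1.0, 0.001], [-0.003, 0.001, -1.0]]
wrist_force: [0.3, -0.3, -1.0]
gripper_width: 0.338
gripper_force: 30.0
```

```bash
python3 -m creep '[[-1,0,0,1,0,0,0],[-1,0,0,2,0,0,0],[-1,0,0,2,0,0,0]]'
python3 -m creep '[[-1,0,0,1,0,0,0],[-1,0,0,1.5,0,0,0],[-1,0,0,1.5,0,0,0]]'
```

```text
time_s: 20.3
tcp_pos: [0.5095, 0.139, 0.3399]
ee_rot: [[-1.0, -0.005, 0.003], [-0.005, 1.0, -0.0], [-0.003, -0.0, -1.0]]
wrist_force: [-2.5, -2.2, 12.3]
gripper_width: 0.335
gripper_force: 30.0
time_s: 20.55
tcp_pos: [0.5094, 0.139, 0.3398]
ee_rot: [[-1.0, -0.005, 0.003], [-0.005, 1.0, -0.001], [-0.003, -0.001, -1.0]]
wrist_force: [-5.1, -2.4, 19.0]
gripper_width: 0.338
gripper_force: 30.0
```

Bottomed out at the home height. I release, retreat and check.

```bash
python3 -m creep '[[0.1,0,0,-3,0,0,0],[0.1,0,0,-3,0,0,0],[0.1,0,0,-3,0,0,0],[0.1,0,0,-3,0,0,0],[0.1,0,0,-3,0,0,0],[0.1,0,0,-40,0,0,0],[0.1,0,0,-80,0,0,0],[0.1,0,0,-120,0,0,0]]'
python3 -m creep '[[0.1,-40,-40,-20,0,0,0],[0.1,-60,-80,-20,0,0,0],[0.1,-60,-120,-20,0,0,0],[0.1,-60,-120,-20,0,0,0],[0.1,-60,-120,-20,0,0,0]]'
python3 - <<'E'
from h import *
np.set_printoptions(precision=4,suppress=True)
im,d,c=cap("wrist"); P,u,v=pts(d,c)
q=(abs(P[:,1]-.138)<.02)&(P[:,2]>.17)&(abs(P[:,0]-.51)<.08); Q=P[q]
print("n",len(Q),"x",Q[:,0].min(),Q[:,0].max())
for x in np.arange(.45,.58,.01):
    b=Q[abs(Q[:,0]-x)<.004]
    if len(b): print(round(x,3),len(b),np.percentile(b[:,2],97),b[np.argmax(b[:,2]),1])
for x in(.4315,.5876):
    b=P[np.hypot(P[:,0]-x,P[:,1]-.138)<.007]; print("pin",len(b),np.median(b[:,2]) if len(b) else 0)
s2,_,_=cap("scene"); a=im; b=cv2.resize(s2[270:450,250:490],None,fx=2,fy=2); 
o=np.zeros((480,800,3),np.uint8); o[:,:400]=cv2.resize(im,(400,300))[np.minimum(np.arange(480),299)]; o[:360,400:]=b[:, :400]; save("w8",o)
E
```

```text
time_s: 21.22
tcp_pos: [0.509, 0.1391, 0.456]
ee_rot: [[-1.0, -0.004, -0.003], [-0.004, 1.0, -0.002], [0.003, -0.002, -1.0]]
wrist_force: [2.2, 0.8, 0.0]
gripper_width: 0.553
gripper_force: 0.0
time_s: 21.63
tcp_pos: [0.5702, 0.0165, 0.4749]
ee_rot: [[-1.0, 0.001, -0.001], [0.001, 1.0, -0.001], [0.001, -0.001, -1.0]]
wrist_force: [0.6, 1.4, -0.1]
gripper_width: 0.551
gripper_force: 0.0
n 9820 x 0.4454750560126217 0.5767087636714915
0.45 358 0.18434113744952169 0.14003087942089065
0.46 626 0.18807370827769998 0.13634955449675357
0.47 775 0.18815718441952814 0.13444759944229934
0.48 783 0.18829687966042669 0.1366833777616062
0.49 614 0.18815608328760391 0.13634908447553543
0.5 615 0.1883454012449678 0.1386694401316262
0.51 564 0.1882081320812222 0.14042992127421464
0.52 560 0.18812654784334484 0.13626285835101892
0.53 535 0.18822735318847367 0.1384946224605003
0.54 727 0.18797446889355207 0.15586297485765416
0.55 557 0.1881615194005982 0.13564307829447494
0.56 586 0.18985172225128108 0.13831421353708645
0.57 583 0.19078578251955358 0.13925497262396858
pin 314 0.1313319711046995
pin 133 0.13116485208542827
```

View pics/w8.png

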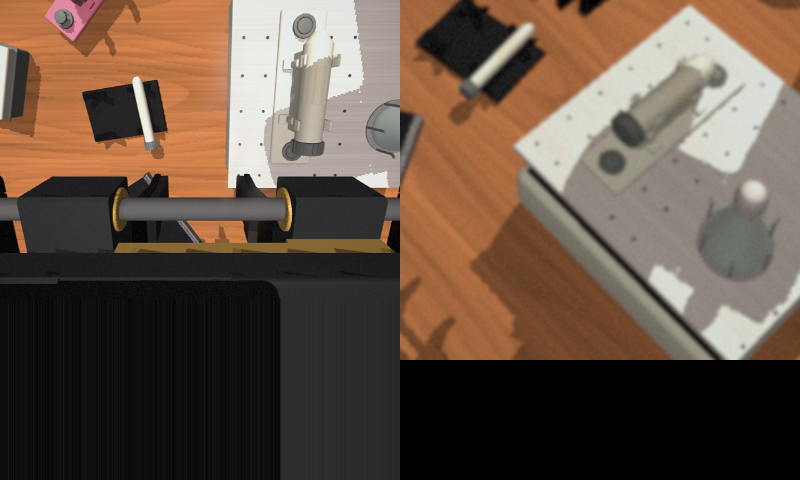

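The tube lies level in both clips at (315,95) in the left image, its top at 0.188 m as it should be. Both pins are flush at about 0.131–0.132 m, and the flask and thin tube look undisturbed.

```bash
python3 -c "
from station import r
print(r.finish_job())"
```

```text
the job is handed in; nothing more can be done
None
```

The job is handed in at about 22 s: the carrier sits flat on the shaker with both rivet pins pushed flush, the wide tube is snapped fully home in both clips, and the flask and thin tube were left alone.

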